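# Pack the cream toy cupboard into its travelling case

### The arm

A 6-joint arm with a two-finger parallel gripper is mounted at the origin on the work surface. World frame = base frame: x ahead of the robot, y to its left, z up, the work surface at z = 0. Lengths are in m, angles in rad, forces in N, time in s.
With the tool pointing down it reaches from about 0.25 to 0.725 m from the base axis. Payload 9.7 kg.
Tool frame: the origin (TCP) lies on the mounting face of the last link; the fingertips stand 173 mm ahead of it and the grasp point (between the pads) lies env.pinch_z ahead of it (env.pinch_z is the distance from the TCP to the grasp point, in m); z points along the fingers, y is the line along which they close (so a half turn about z gives the same grasp; the last joint's range is limited). The gripper opens to 85 mm and grips with 20 to 120 N. Pads are 22 mm wide; open, the fingers measure 114 mm over their backs; the gripper's body (76 mm by 85 mm) begins 54 mm behind the grasp point. The pads swing forward as they close: fully open they stand 13 mm farther back than shut.
Start: joints at [1.303, 0.087, 0.176, 1.66, 0, 1.571], TCP at [0.146, 0.53, 0.405] pointing down, gripper open.
Joint ranges: [-3.13, 3.13], [-0.85, 1.81], [-1.15, 1.24], [-2.2, 2.28], [-1.44, 1.52], [-3.14, 3.14]. Speed limits (rad/s): [2.22, 2.22, 2.57, 3.14, 3.14, 3.14].

### API

Orientations are given as a 3x3 rotation matrix whose columns are the frame's x, y, z axes.
In Python, from bench import env gives the robot as it stands.
- The arm moves only by the tool nudge_tcp, called after "Call:" as name(argument=value, ...), one argument or row to a line, values as JSON. Schema: {"type":"object","properties":{"motion":{"type":"array","items":{"type":"number"},"minItems":7,"maxItems":35},"clamp_n":{"type":"number"},"only":{"type":"string"},"quiet":{"type":"boolean"},"lines":{"type":"string"}},"required":["motion"],"additionalProperties":false}. motion is one flat list of numbers that holds 1 to 5 rows one after another, with no inner brackets; each row has 7 numbers: the finger opening in m, then dx, dy, dz in m, then a rotation vector rx, ry, rz in rad; each row is the pose to reach, as a shift and turn from the pose commanded when the call began, along the tool's axes at that moment; what a row does not reach only later rows make up. A row lasts 1/8 s, in which the tool goes at most 0.0625 m and 0.188 rad, less where a joint would pass 70% of its speed; a pose out of reach is approached as far as the arm can. The fingers move at their own pace and stop on an object; clamp_n is the grip in N (left out, the last holds). Time passes only in rows, so rows that do not move let the fingers close. The tool returns the time, the measured TCP pose, the force, the opening and the grip force at its end. only (a regular expression) keeps the lines of the reply that match it, lines (a string "A,B") keeps lines A to B, and quiet returns only ok. Input that does not fit is refused with a message, and nothing moves.
- env.read_state(): the state, without advancing time (a new reading comes with each control period).
- env.grab_frame(name): name is "side" or "top"; returns a dict with "image" (480x640x3 uint8, red, green, blue), "fx", "fy", "cx", "cy" (pixels), "R" (3x3) and "t" (3): a world point X has camera coordinates R X + t. Camera axes: x right, y down, z forward; pixel columns grow to the right and rows downward; lengths in m; the calibration is good to about 2 mm. A picture is of the moment at which its call begins. There is no depth.
- env.close_job(): hands the job in; it is judged then, once.
The state is a dict: "time": time; "qpos": joint angles; "joint_velocities": joint speeds; "joint_torque": joint torques, N m; "eef_pos": TCP position; "tool_rot": TCP orientation; "ft_force": force on the tool from outside, world axes, zero at the start; "moment": the same for the moment, N m; "opening": finger opening in m; "grasp_force": force on a finger pad.
Only numpy, scipy, OpenCV 4.12 (cv2) and the standard library are available. Lean on these libraries where they do the work, as an engineer would, in place of code of your own. Each camera call takes 0.05 s, during which the arm holds its last target. There are 200 camera calls.

### The job

The toy museum is lending some of its doll's-house furniture. Pick up the cream toy cupboard and press it, upright, fully home into the empty rectangular cutout of the travelling case, down to the cutout's floor against the grip of its sprung rubber walls, then let go. Leave the blue toy cupboard and the red toy jug standing where they are.

Things in the scene. Friction and masses are not known exactly. Their poses are not given: they have to be found in the camera images.
- cupboard: Cream doll's-house cupboard with brass knobs: a solid wooden block 38 mm deep (x), 76 mm wide (y), 84 mm tall (z), 0.1 to 0.2 kg, standing on the table. Origin: centre of its underside. Front and back are alike: it may go in either way round. Grip it across the 38 mm, 60 to 70 mm above its underside; its lowest 36 mm go into the cutout.
- cutout (a point): Mouth centre of the empty cutout (red floor) in the grey insert of the fixed case, 51 mm above the table (case rim 59). Short side x 60 mm, long side y 98 mm, depth 36 mm. Sprung black grips in the long walls slope in over the top 24 mm to leave 35 mm: let go, the cupboard sticks 20 to 26 mm down; a 5 to 15 N push sends it home. A packed chair, 30 mm above the insert, is 155 mm off towards -y.
- blue_cupboard: Sky-blue doll's-house cupboard, 34 x 58 mm and 100 mm tall, standing on the table near the cream one; not to be moved. Origin: centre of its underside.
- jug: Red doll's-house jug, 48 mm across the belly, 64 mm tall, with a handle to its +y and a spout to its -y (72 mm over both), standing on the table; not to be moved. Origin: centre of its underside.

How it is judged:
By the outcome, as a careful person would: the job done as asked, in the order asked, and still so for the second after the job is handed in, with the robot touching nothing.
It also fails if it takes over 38 s, if anything falls off the work surface, if the arm or the gripper's body presses on something with over 40 N, if the wrist force passes 120 N, or if a joint passes its speed limit or range.

## Working session

There is one attempt and no reset: what is moved stays moved. The work goes in short steps, Python scripts to look and compute and a tool call to move; the robot and the scene stay as the last step left them, time stands still between calls to the robot, and variables do not carry over. Pictures are saved under pics/ and viewed, at most 10 in all, crops included, and the job is handed in when it is done.

```bash
ls; mkdir -p pics
```

Run:
```python
from bench import env
import cv2
s=env.read_state();print({k:s[k] for k in('time','eef_pos','tool_rot','opening','ft_force')},env.pinch_z)
for n in('top','side'):
    f=env.grab_frame(n);cv2.imwrite(f'pics/{n}0.png',f['image'][:,:,::-1]);print(n,f['fx'],f['cx'],f['cy'],f['R'],f['t'])
```

```text
bench.py
pics
{'time': 0.0, 'eef_pos': array([0.14553524, 0.53039428, 0.40396199]), 'tool_rot': array([[-9.64351459e-01,  2.64624526e-01, -3.52790280e-04],
       [ 2.64624761e-01,  9.64350534e-01, -1.33557562e-03],
       [-1.32125719e-05, -1.38132134e-03, -9.99999046e-01]]), 'opening': 0.08519097234170762, 'ft_force': array([-0.30810417,  0.32933681, -0.38281936])} 0.1547
top 454.82413227154353 325.7907704943642 229.9099377706362 [[-0.0302208  -0.99897189  0.03379143]
 [-0.98294801  0.02356726 -0.18236719]
 [ 0.18138332 -0.0387265  -0.98264966]] [0.13061548 0.48897395 0.64672671]
side 585.3400707688263 320.9926548448113 234.37674308415254 [[-0.98027508 -0.19669314  0.01930204]
 [-0.11579158  0.49242868 -0.86261597]
 [ 0.16016577 -0.84783595 -0.50549098]] [0.53468374 0.06182261 1.03859816]
```

View pics/top0.png

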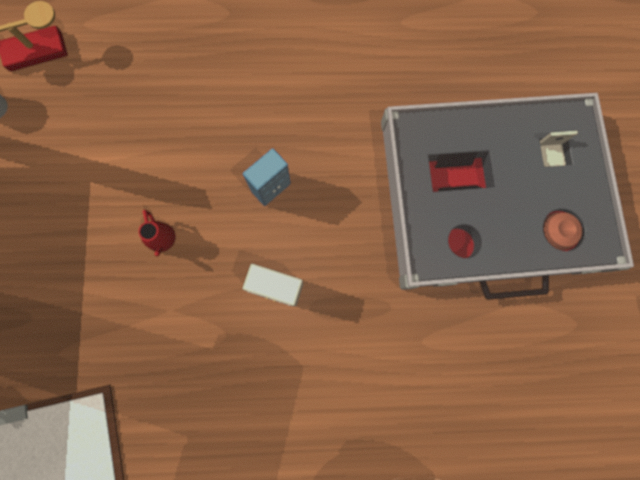

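View pics/side0.png

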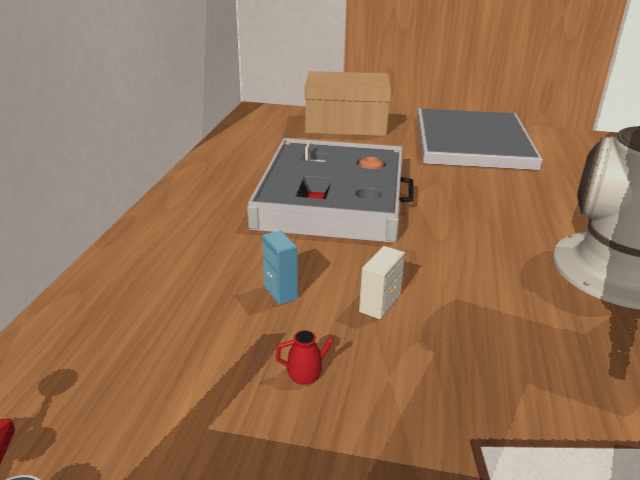

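The top view shows the cream cupboard's top at about (273,284), the blue one at (267,177), the jug at (156,234), and the cutout (red and dark) at about (459,172). The side view shows the cream cupboard at (383,282) and the cutout at (314,188).

Create h.py:
```python
import numpy as np,cv2
def ray(f,uv,z):
    uv=np.asarray(uv,float).reshape(-1,2);R,t=np.array(f['R']),np.array(f['t'])
    d=np.c_[(uv[:,0]-f['cx'])/f['fx'],(uv[:,1]-f['cy'])/f['fy'],np.ones(len(uv))]@R
    c=-R.T@t
    return c+d*((z-c[2])/d[:,2])[:,None]
def proj(f,X):
    p=np.atleast_2d(X)@np.array(f['R']).T+np.array(f['t']);return np.c_[f['fx']*p[:,0]/p[:,2]+f['cx'],f['fy']*p[:,1]/p[:,2]+f['cy']]
def rect(f,m,z):
    c=max(cv2.findContours(m.astype(np.uint8),cv2.RETR_EXTERNAL,cv2.CHAIN_APPROX_NONE)[0],key=cv2.contourArea)
    P=ray(f,c.reshape(-1,2),z)[:,:2]
    r=cv2.minAreaRect((P*1000).astype(np.float32))
    b=cv2.boxPoints(r)/1000; e=[b[1]-b[0],b[2]-b[1]]; L=max(e,key=np.linalg.norm)
    return np.array(r[0])/1000,np.array(r[1]),np.degrees(np.arctan2(L[1],L[0]))%180,b
```

Run:
```python
from bench import env
from h import *
f=env.grab_frame('top');g=env.grab_frame('side');im=f['image'];hsv=cv2.cvtColor(im,cv2.COLOR_RGB2HSV);print(hsv[284,273],hsv[140,420],hsv[177,265])
m=(hsv[:,:,1]<50)&(hsv[:,:,2]>150);m[:,:220]=0;m[:,330:]=0;m[:240]=0;m[330:]=0
c=rect(f,m,.084);print('cream',c)
m=(hsv[:,:,0]>90)&(hsv[:,:,0]<115)&(hsv[:,:,1]>80);m[:,:220]=0;m[:,320:]=0
b=rect(f,m,.1);print('blue',b)
v=im.max(2).astype(int);
m=np.zeros(v.shape,bool);w=(slice(140,205),slice(415,505));m[w]=((v<50)|(hsv[:,:,1]>120))[w]
k=rect(f,m,.051);print('cut',k)
# case insert z .051 grey edges
o=np.hstack([cv2.resize(im[130:210,410:510],(400,320),interpolation=2),cv2.resize(g['image'][160:220,280:355],(400,320),interpolation=2)])
cv2.imwrite('pics/cut.png',o[:,:,::-1])
```

```text
[ 41  14 206] [ 10  15 100] [ 96  65 168]
cream (array([0.40986063, 0.1958535 ]), array([75.27592468, 37.3299675 ]), np.float32(70.13778), array([[0.37951812, 0.16679613],
       [0.41462743, 0.15411294],
       [0.44020313, 0.22491087],
       [0.40509382, 0.23759407]], dtype=float32))
blue (array([0.56216742, 0.2308541 ]), array([2.0517652 , 1.00279748]), np.float32(43.222515), array([[0.56107646, 0.23051691],
       [0.5617632 , 0.22978616],
       [0.56325835, 0.23119128],
       [0.5625716 , 0.23192203]], dtype=float32))
cut (array([ 0.57879889, -0.08823709]), array([56.57842636, 82.73404694]), np.float32(92.533066), array([[ 0.54870903, -0.04816075],
       [ 0.55236554, -0.13081396],
       [ 0.60888875, -0.12831344],
       [ 0.60523224, -0.04566023]], dtype=float32))
```

View pics/cut.png

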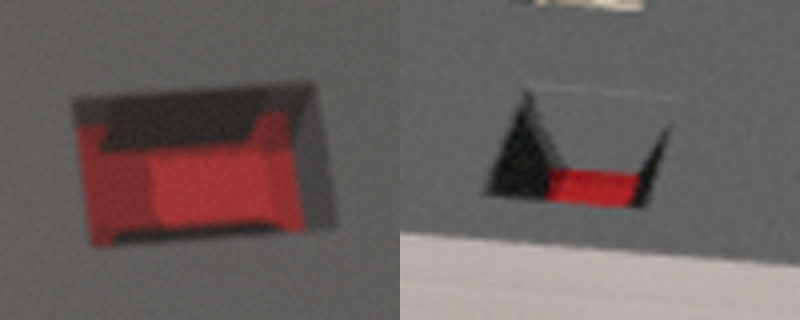

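The crops show the mouth corners: top view (left, 4x) at (73,98), (315,82), (338,228), (92,246), and side view (right, 5.33x) at (127,88), (275,98), (245,207), (87,195).

Run:
```python
from bench import env
from h import *
f=env.grab_frame('top');g=env.grab_frame('side')
T=(np.array([[73,98],[315,82],[338,228],[92,246]])+.5)/4-.5+[410,130]
S=(np.array([[127,88],[275,98],[245,207],[87,195]])+.5)/(16/3)-.5+[280,160]
for fr,p in((f,T),(g,S)):
    P=ray(fr,p,.051)[:,:2];print(P.round(4).tolist(),P.mean(0));r=cv2.minAreaRect((P*1000).astype(np.float32));print(r)
    e=np.roll(P,-1,0)-P;print(np.linalg.norm(e,axis=1),np.degrees(np.arctan2(e[:,1],e[:,0])))
# cream in side view: top face + blue in both
hs=cv2.cvtColor(g['image'],cv2.COLOR_RGB2HSV)
m=(hs[:,:,1]<60)&(hs[:,:,2]>140);m[:,:340]=0;m[:,420:]=0;m[:240]=0;m[330:]=0
c=max(cv2.findContours(m.astype(np.uint8),cv2.RETR_EXTERNAL,cv2.CHAIN_APPROX_NONE)[0],key=cv2.contourArea)
print(cv2.approxPolyDP(c,4,True).reshape(-1,2).tolist())
a=np.radians(70.1);u=np.array([np.cos(a),np.sin(a)]);v=np.array([-u[1],u[0]])
C=np.array([.4099,.1959])
for z in(0,.084):print(z,proj(g,[np.r_[C+i*.038*u+j*.019*v,z] for i,j in((1,1),(1,-1),(-1,-1),(-1,1))]).round().tolist())
h=cv2.cvtColor(f['image'],cv2.COLOR_RGB2HSV)
m=(h[:,:,0]>88)&(h[:,:,0]<118)&(h[:,:,1]>40);m[:,:230]=0;m[:,300:]=0;m[:140]=0;m[215:]=0
r=rect(f,m,.1);print('blue',r[0],r[1],r[2]);print('jug',ray(f,[156,236],.03))
s=env.read_state();A=s['tool_rot'];print(s['time'],A.T@(np.r_[C,.154+.065]-s['eef_pos']))
```

```text
[[0.607, -0.0451], [0.6119, -0.1412], [0.5525, -0.1445], [0.5474, -0.0482]] [ 0.57969626 -0.09472232]
((579.6846313476562, -94.77760314941406), (59.714866638183594, 96.4700698852539), 2.963376522064209)
[0.09625166 0.05941597 0.09647023 0.05971485] [ -87.10847388 -176.82594301   93.06943634    2.96337813]
[[0.6125, -0.141], [0.554, -0.1457], [0.5475, -0.0501], [0.6059, -0.0461]] [ 0.57995354 -0.09571773]
((579.9514770507812, -95.88108825683594), (58.654972076416016, 95.8118667602539), 3.9334776401519775)
[0.05865874 0.09579475 0.05860152 0.09514346] [-175.41363894   93.9015334     3.95022837  -86.06651722]
[[385, 246], [362, 268], [359, 311], [377, 318], [398, 296], [398, 290], [395, 295], [387, 290], [399, 287], [402, 273], [394, 277], [404, 252]]
0 [[380.0, 320.0], [358.0, 312.0], [380.0, 288.0], [401.0, 295.0]]
0.084 [[384.0, 275.0], [361.0, 267.0], [383.0, 245.0], [405.0, 252.0]]
blue [0.56317053 0.20041345] [50.54434967 62.59150696] 132.71426
jug [[0.49146764 0.37543845 0.03      ]]
0.3 [-0.34346052 -0.25255343  0.18555902]
```

Add to h.py:
```python
from scipy.spatial.transform import Rotation as Ro
def off(s,x,y,z,yaw):
    "tool-frame shift and rotvec to TCP (x,y,z), pointing down, tool y at yaw deg"
    a=np.radians(yaw);Y=np.array([np.cos(a),np.sin(a),0]);Z=np.array([0,0,-1.]);T=np.c_[np.cross(Y,Z),Y,Z];A=np.array(s['tool_rot'])
    return (A.T@(np.array([x,y,z])-s['eef_pos'])).round(4),Ro.from_matrix(A.T@T).as_rotvec().round(4)
```

```text
(no output)
```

Call:
nudge_tcp(
  motion=[0.085,-0.344,-0.253,0.1,0,0,-1.49,0.085,-0.344,-0.253,0.1,0,0,-1.49,0.085,-0.344,-0.253,0.1,0,0,-1.49,0.085,-0.344,-0.253,0.1,0,0,-1.49,0.085,-0.344,-0.253,0.1,0,0,-1.49],
  clamp_n=60,
)

```text
time: 0.92
eef_pos: [0.3187, 0.3127, 0.3398]
tool_rot: [[-0.832, -0.555, 0.0], [-0.555, 0.832, 0.0], [-0.001, 0.0, -1.0]]
ft_force: [0.7, 0.2, 1.2]
opening: 0.0852
grasp_force: 0.0
```

```bash
python3 -c "
from bench import env
from h import *
print(off(env.read_state(),.41,.196,.30,160.1))"
```

```text
(array([-0.0111, -0.1477,  0.0398]), array([-1.000e-04,  6.000e-04, -6.349e-01]))
```

Call:
nudge_tcp(
  motion=[0.085,-0.011,-0.147,0.04,0,0,-0.63,0.085,-0.011,-0.147,0.04,0,0,-0.63,0.085,-0.011,-0.147,0.04,0,0,-0.63,0.085,-0.011,-0.147,0.04,0,0,-0.63,0.085,-0.011,-0.147,0.04,0,0,-0.63],
)

```text
time: 1.55
eef_pos: [0.4083, 0.1971, 0.3]
tool_rot: [[-0.352, -0.936, -0.0], [-0.936, 0.352, -0.0], [0.0, 0.0, -1.0]]
ft_force: [0.8, -0.3, 0.5]
opening: 0.085
grasp_force: 0.0
```

```bash
python3 -c "
from bench import env
from h import *
print(off(env.read_state(),.41,.196,.2197,160.1))"
```

```text
(array([ 0.0004, -0.002 ,  0.0803]), array([ 0.0002, -0.0001, -0.0127]))
```

Call:
nudge_tcp(
  motion=[0.085,0,-0.001,0.04,0,0,-0.012,0.085,0,-0.001,0.08,0,0,-0.012,0.085,0,-0.001,0.08,0,0,-0.012,0.085,0,-0.001,0.08,0,0,-0.012],
)

```text
time: 2.05
eef_pos: [0.4093, 0.1977, 0.2218]
tool_rot: [[-0.34, -0.941, 0.001], [-0.941, 0.34, 0.001], [-0.001, -0.001, -1.0]]
ft_force: [0.5, -0.7, -0.2]
opening: 0.085
grasp_force: 0.0
```

```bash
python3 -c "
from bench import env
from h import *
print(off(env.read_state(),.41,.196,.2197,160.1))"
```

```text
(array([ 0.0014, -0.0013,  0.0021]), array([-0.0011,  0.0011,  0.0009]))
```

Close enough; close the fingers.

Call:
nudge_tcp(
  motion=[0.085,0.001,-0.001,0.002,0,0,0,0.03,0.001,-0.001,0.002,0,0,0,0.03,0.001,-0.001,0.002,0,0,0,0.03,0.001,-0.001,0.002,0,0,0,0.03,0.001,-0.001,0.002,0,0,0],
  clamp_n=60,
)

```text
time: 2.68
eef_pos: [0.4098, 0.1959, 0.2186]
tool_rot: [[-0.339, -0.941, 0.001], [-0.941, 0.339, 0.0], [-0.0, -0.001, -1.0]]
ft_force: [0.2, 0.2, 4.0]
opening: 0.0375
grasp_force: 60.4
```

Call:
nudge_tcp(
  motion=[0.03,0,0,0,0,0,0,0.03,0,0,0,0,0,0,0.03,0,0,0,0,0,0],
)

```text
time: 3.05
eef_pos: [0.4098, 0.196, 0.2186]
tool_rot: [[-0.339, -0.941, 0.001], [-0.941, 0.339, 0.0], [-0.0, -0.001, -1.0]]
ft_force: [-0.5, -1.2, 5.7]
opening: 0.0375
grasp_force: 60.6
```

```bash
python3 -c "
from bench import env
from h import *
print(off(env.read_state(),.41,.196,.2197,160.1))"
```

```text
(array([-0.0001, -0.0002, -0.0011]), array([-0.0006,  0.0005,  0.0015]))
```

Call:
nudge_tcp(
  motion=[0.03,0,0,-0.05,0,0,0,0.03,0,0,-0.1,0,0,0,0.03,0,0,-0.1,0,0,0,0.03,0,0,-0.1,0,0,0],
)

```text
time: 3.55
eef_pos: [0.4095, 0.1959, 0.317]
tool_rot: [[-0.339, -0.941, -0.001], [-0.941, 0.339, -0.001], [0.001, 0.001, -1.0]]
ft_force: [-0.1, 0.4, -1.6]
opening: 0.0373
grasp_force: 61.2
```

```bash
python3 -c "
from bench import env
from h import *
s=env.read_state()
print(off(s,.58,-.095,.3186,183.4))"
```

```text
(array([ 0.2159, -0.259 , -0.0017]), array([ 0.0012, -0.0007, -0.4051]))
```

Call:
nudge_tcp(
  motion=[0.03,0.216,-0.259,-0.002,0,0,-0.405,0.03,0.216,-0.259,-0.002,0,0,-0.405,0.03,0.216,-0.259,-0.002,0,0,-0.405,0.03,0.216,-0.259,-0.002,0,0,-0.405,0.03,0.216,-0.259,-0.002,0,0,-0.405],
)

```text
time: 4.18
eef_pos: [0.5593, -0.0605, 0.3177]
tool_rot: [[0.059, -0.998, -0.003], [-0.998, -0.059, 0.001], [-0.001, 0.003, -1.0]]
ft_force: [-0.2, 0.9, -1.4]
opening: 0.0373
grasp_force: 61.0
```

Call:
nudge_tcp(
  motion=[0.03,0,0,0,0,0,0,0.03,0,0,0,0,0,0],
)

```text
time: 4.42
eef_pos: [0.5585, -0.0586, 0.318]
tool_rot: [[0.058, -0.998, -0.003], [-0.998, -0.058, 0.001], [-0.001, 0.003, -1.0]]
ft_force: [-0.1, 0.8, -1.8]
opening: 0.0372
grasp_force: 61.4
```

```bash
python3 -c "
from bench import env
from h import *
print(off(env.read_state(),.58,-.095,.3186,183.4))"
```

```text
(array([ 0.0376, -0.0193, -0.0007]), array([ 0.0033,  0.0008, -0.0008]))
```

Call:
nudge_tcp(
  motion=[0.03,0.038,-0.019,0,0.003,0,0,0.03,0.038,-0.019,0,0.003,0,0,0.03,0.038,-0.019,0,0.003,0,0,0.03,0.038,-0.019,0,0.003,0,0],
)

```text
time: 4.92
eef_pos: [0.5797, -0.0942, 0.3199]
tool_rot: [[0.061, -0.998, 0.003], [-0.998, -0.061, 0.0], [-0.0, -0.003, -1.0]]
ft_force: [-0.1, -0.1, -1.5]
opening: 0.0367
grasp_force: 61.5
```

Run:
```python
from bench import env
from h import *
f=env.grab_frame('top');g=env.grab_frame('side')
cv2.imwrite('pics/over.png',np.hstack([cv2.resize(f['image'][80:300,360:600],(400,367)),cv2.resize(g['image'][60:260,220:440],(400,367))])[:,:,::-1])
s=env.read_state();print(off(s,.58,-.095,.3186,183.4))
# predicted underside corners in side view if held as at the grasp
P=np.array([[i*.038,j*.019,.2186] for i,j in((1,1),(1,-1),(-1,-1),(-1,1))])@np.array(s['tool_rot']).T+s['eef_pos']
print((proj(g,P)-[220,60])*[400/220,367/200]+[400,0])
```

```text
(array([ 0.0005, -0.0001,  0.0015]), array([-0.0031,  0.    ,  0.001 ]))
[[592.71497227 178.66417014]
 [559.16853141 176.11988356]
 [547.93734837 203.85137951]
 [583.38160444 206.64299588]]
```

View pics/over.png

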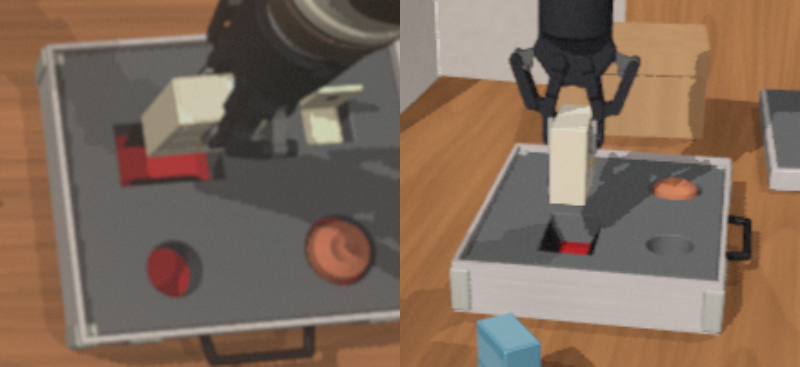

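The picture shows the cupboard held upright over the cutout; its near lower edge at (551–585, 203) matches the prediction, so I can descend.

Call:
nudge_tcp(
  motion=[0.03,0,0,0.03,-0.003,0,0,0.03,0,0,0.045,-0.003,0,0,0.03,0,0,0.052,-0.003,0,0,0.03,0,0,0.06,-0.003,0,0,0.03,0,0,0.06,-0.003,0,0],
  clamp_n=80,
)

```text
time: 5.65
eef_pos: [0.5803, -0.0953, 0.2598]
tool_rot: [[0.059, -0.998, -0.0], [-0.998, -0.059, 0.0], [-0.0, 0.0, -1.0]]
ft_force: [0.1, -0.7, -1.6]
opening: 0.0373
grasp_force: 81.7
```

```bash
python3 -c "
from bench import env
from h import *
print(off(env.read_state(),.58,-.095,.2336,183.4))"
```

```text
(array([-0.0004,  0.0003,  0.0262]), array([ 0.0002,  0.    , -0.0001]))
```

Call:
nudge_tcp(
  motion=[0.03,0,0,0.006,0,0,0,0.03,0,0,0.012,0,0,0,0.03,0,0,0.018,0,0,0,0.03,0,0,0.022,0,0,0,0.03,0,0,0.022,0,0,0],
)

```text
time: 6.28
eef_pos: [0.5802, -0.0954, 0.2374]
tool_rot: [[0.059, -0.998, -0.001], [-0.998, -0.059, -0.0], [0.0, 0.001, -1.0]]
ft_force: [0.2, -0.8, -1.6]
opening: 0.0371
grasp_force: 81.9
```

```bash
python3 -c "
from bench import env
from h import *
print(off(env.read_state(),.58,-.095,.2336,183.4))"
```

```text
(array([-0.0004,  0.0002,  0.0038]), array([ 0.0006, -0.    , -0.0004]))
```

Call:
nudge_tcp(
  motion=[0.03,0,0,0.002,0,0,0,0.03,0,0,0.004,0,0,0,0.03,0,0,0.004,0,0,0],
)

```text
time: 6.65
eef_pos: [0.5803, -0.0953, 0.2337]
tool_rot: [[0.059, -0.998, -0.0], [-0.998, -0.059, -0.0], [-0.0, 0.0, -1.0]]
ft_force: [-0.4, -1.1, -0.1]
opening: 0.0369
grasp_force: 81.9
```

Run:
```python
from bench import env
from h import *
f=env.grab_frame('top');g=env.grab_frame('side')
cv2.imwrite('pics/in.png',np.hstack([cv2.resize(f['image'][110:230,390:520],(400,369)),cv2.resize(g['image'][110:220,260:380],(400,367+2))])[:,:,::-1])
s=env.read_state();print(off(s,.58,-.095,.2336,183.4))
```

```text
(array([-0.0003,  0.0003,  0.0001]), array([ 0.0002,  0.    , -0.0001]))
```

View pics/in.png

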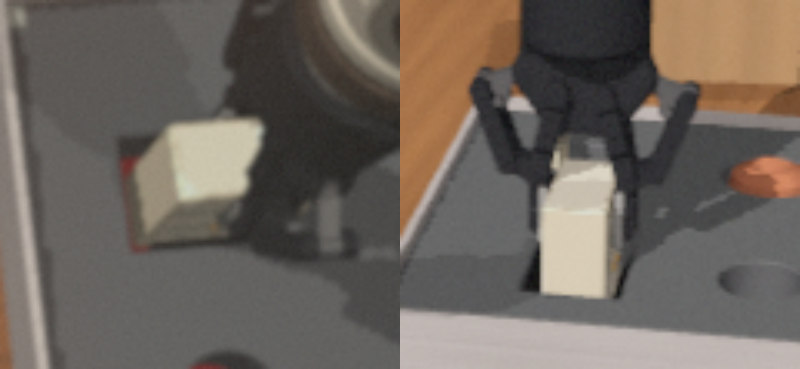

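Call:
nudge_tcp(
  motion=[0.03,0,0,0.001,0,0,0,0.03,0,0,0.002,0,0,0,0.03,0,0,0.002,0,0,0],
)

```text
time: 7.12
eef_pos: [0.5802, -0.0953, 0.2336]
tool_rot: [[0.059, -0.998, 0.001], [-0.998, -0.059, -0.0], [0.0, -0.001, -1.0]]
ft_force: [-5.1, 0.5, 13.7]
opening: 0.0369
grasp_force: 83.6
```

Run:
```python
from bench import env
from h import *
f=env.grab_frame('top');g=env.grab_frame('side')
o=cv2.resize(g['image'][140:205,290:355],(780,590)[::-1] and (590,590),interpolation=cv2.INTER_CUBIC)
a=np.radians(93.3);u=np.array([np.cos(a),np.sin(a)]);v=np.array([-u[1],u[0]]);C=np.array([.5803,-.0953])
for z,c in((.099,(0,255,0)),(.109,(255,0,255))):
    p=proj(g,[np.r_[C+i*.038*u+j*.019*v,z] for i,j in((1,1),(1,-1),(-1,-1),(-1,1))])
    for q in (p-[290,140]+.5)*590/65: cv2.circle(o,tuple(int(t) for t in q),5,c,2)
cv2.imwrite('pics/h.png',o[:,:,::-1])
```

```text
(no output)
```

View pics/h.png

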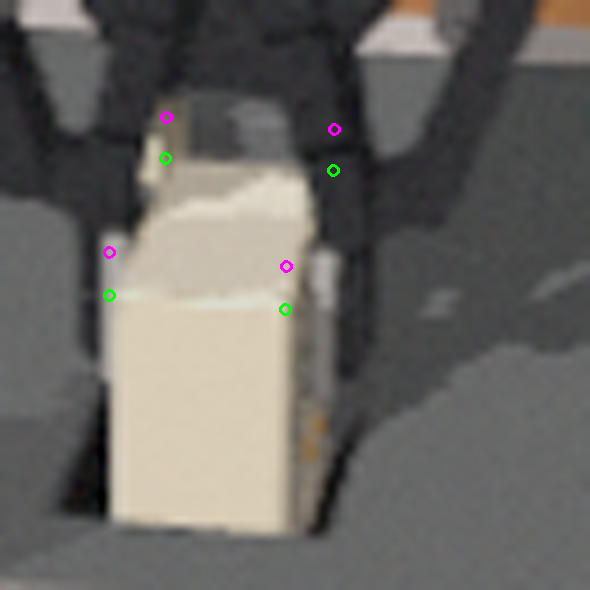

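The top edge matches the "home" prediction (z = 0.099, green), and 14 N of floor contact registered without motion. I'll press slightly harder, then let go.

Call:
nudge_tcp(
  motion=[0.03,0,0,0.001,0,0,0,0.03,0,0,0.001,0,0,0,0.07,0,0,0.001,0,0,0,0.07,0,0,0.001,0,0,0,0.07,0,0,0,0,0,0],
)

```text
time: 7.85
eef_pos: [0.5802, -0.0953, 0.2314]
tool_rot: [[0.059, -0.998, -0.001], [-0.998, -0.059, 0.0], [-0.0, 0.001, -1.0]]
ft_force: [1.1, 0.4, 1.0]
opening: 0.0701
grasp_force: 0.0
```

Call:
nudge_tcp(
  motion=[0.07,0,0,-0.03,0,0,0,0.07,0,0,-0.09,0,0,0,0.07,0,0,-0.14,0,0,0,0.07,0.1,0,-0.14,0,0,0,0.07,0.1,0,-0.14,0,0,0],
)

```text
time: 8.48
eef_pos: [0.5864, -0.1968, 0.3724]
tool_rot: [[0.059, -0.998, 0.001], [-0.998, -0.059, -0.001], [0.001, -0.001, -1.0]]
ft_force: [1.6, 1.0, 0.4]
opening: 0.0702
grasp_force: 0.0
```

Call:
nudge_tcp(
  motion=[0.07,-0.15,0,0,0,0,0,0.07,-0.15,0,0,0,0,0,0.07,-0.15,0,0,0,0,0,0.07,-0.15,0,0,0,0,0],
)

```text
time: 8.98
eef_pos: [0.5773, -0.0439, 0.3718]
tool_rot: [[0.062, -0.998, -0.0], [-0.998, -0.062, 0.0], [-0.0, 0.0, -1.0]]
ft_force: [-0.9, -0.4, 0.0]
opening: 0.07
grasp_force: 0.0
```

Run:
```python
from bench import env
from h import *
f=env.grab_frame('top');g=env.grab_frame('side')
a=np.radians(93.3);u=np.array([np.cos(a),np.sin(a)]);v=np.array([-u[1],u[0]]);C=np.array([.5803,-.0953])
o=[]
for fr,(x,y) in((f,(430,130)),(g,(290,140))):
  i=cv2.resize(fr['image'][y:y+65,x:x+65],(400,400),interpolation=cv2.INTER_CUBIC)
  for z,c in((.099,(0,255,0)),(.109,(255,0,255))):
    p=proj(fr,[np.r_[C+i_*.038*u+j*.019*v,z] for i_,j in((1,1),(1,-1),(-1,-1),(-1,1))])
    for q in (p-[x,y]+.5)*400/65: cv2.circle(i,tuple(int(t) for t in q),4,c,1)
  o.append(i)
cv2.imwrite('pics/end.png',np.hstack(o)[:,:,::-1])
cv2.imwrite('pics/end_side.png',g['image'][:,:,::-1])
```

```text
(no output)
```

View pics/end.png

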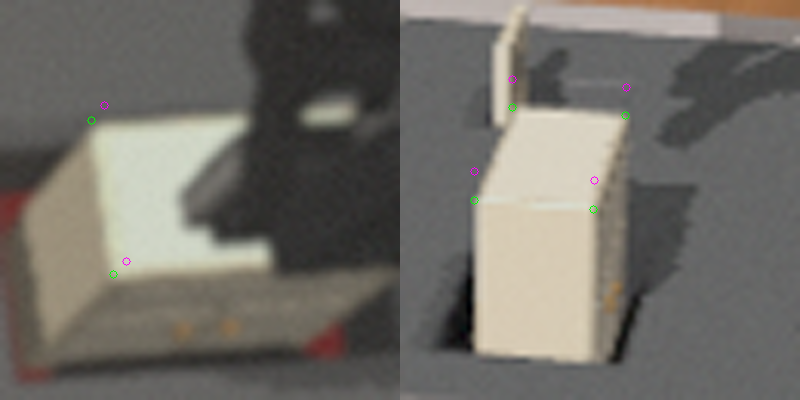

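View pics/end_side.png

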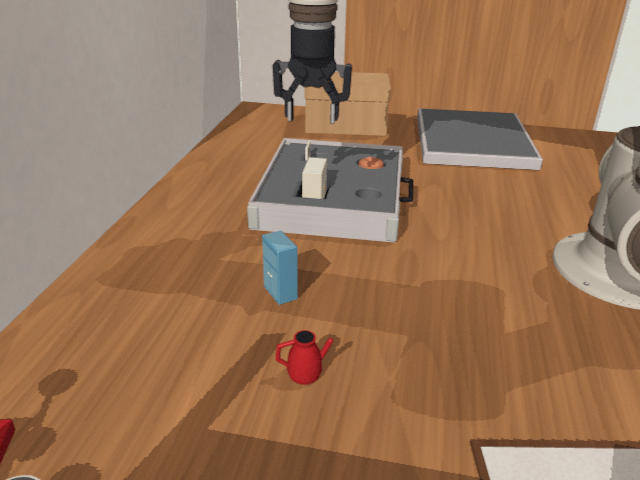

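The cupboard stands upright with its top at the predicted home height of 0.099 m. The blue cupboard (280,267) and the jug (305,358) are where they were, and the gripper is clear.

```bash
python3 -c "
from bench import env
print(env.close_job())"
```

```text
the job is handed in; nothing more can be done
None
```

The cream cupboard is pressed upright to the cutout floor, to within about 1 mm in the last pictures, and released. The blue cupboard and jug are untouched, and the job was handed in after about 9 s of robot time.

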